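# Lock the instrument case with a padlock

## Task

Lock the shut blue steel case with the open padlock: bring the padlock under the case's two stacked lugs so that the free leg of its shackle goes down through the lug hole into the padlock's own hole, then press the shackle home until it clicks and stays down. Work gently: do not lean hard on the padlock or push hard against the case and its lugs, leave the padlock standing upright on the table, and do not disturb the other things on the bench.

Things in the scene. Friction and masses are not known exactly. Their poses are not given: they have to be found in the camera images.
- padlock: Open padlock: brass block 60 (x) x 26 (y) x 50 (z) mm standing on the table; about 0.5 kg with its shackle. Origin: centre of its underside, z up. Own frame: the captive (heel) leg of the shackle turns and slides on a vertical axis at x = -16.5 mm, the round hole for the free (toe) leg is at x = +16.5 mm, both y = 0. A sprung pawl hidden in the body catches a notch in the toe leg.
- toe_hole (a point): Middle of the mouth of the 11 mm hole in the top of the padlock (50 mm above its underside), 17 mm deep, for the toe leg.
- shackle_crown (a point): Top middle of the steel U-shackle (round bar 9 mm, legs 33 mm apart between centres, crown straight for 11 mm between two bends); on the bar's upper side. Own x points level along the crown from heel to toe, z up. 111 mm above the padlock's underside when raised, 89 mm when pressed home. Pinch the bar here across the plane of the U; the padlock can be carried by it.
- shackle_toe (a point): Lowest point of the rounded toe (free leg) of the shackle, 33 mm from the heel axis. Raised, it is 10 mm above the padlock's top face; pressed home, 12 mm below it.
- shackle (a joint): Lift of the shackle, m: 0.022 raised (at the start), 0 on the bottom stop. A spring pushes it up, 5 N raised to 12 N at the bottom. Riding over the pawl at lifts of 5 to 2 mm takes up to 14 to 20 N; then the force drops, the pawl snaps in below about 0.001 and the hard stop follows at once. Once caught it rests at about 0.002 when let go; else it springs right up.
- shackle_swing (a joint): Turn of the shackle about its vertical heel axis, rad, anticlockwise from above positive: 0 = toe over the padlock's own hole; positive = swung aside. It turns with light friction (0.015 N m) and stays where it is left.
- case: Blue steel instrument case, shut and fixed to the table: 170 (x) x 260 (y) x 80 (z) mm plus a flat carrying handle to 92 mm. Origin: centre of its underside; its front face (own -x side) carries two latches and, in the middle, the lugs.
- lug_hole (a point): Middle, on the upper side, of the 14 mm hole through the two stacked steel lugs: a level tongue 26 mm wide standing out 30 mm from the case's front, 3.4 mm thick in all, underside 54 mm and upper side 57.4 mm above the table; more than 20 N strains it. The hole is 17 mm before the front face, the tongue ends 13 mm beyond it. Own x points level into the case, z up.
- table: Perforated welding table, top at height 0, the support of everything. More than 45 N between padlock and table is leaning too hard.
- tape_roll: Bystander: roll of masking tape, 104 mm across, 45 mm high, lying flat. Origin: centre of its underside.
- disc_stack: Bystander: stack of round steel blanks, 90 mm across, 28 mm high. Origin: centre of its underside.
- magnet_square: Bystander: red magnetic welding angle, 85 x 18 mm, 76 mm high. Origin: centre of its underside.
- screwdriver: Bystander: screwdriver lying on the table. Origin near the middle of its underside.
There are look-alikes about, which are no part of the job. What is shaped like the padlock but pink is not meant.

How it is judged:
On the way:
1. the raised toe stands over the lug hole, the padlock's own hole under it (horizontal distance between each of shackle_toe, toe_hole and lug_hole below 0.006 m and value of joint shackle above 0.012 m), for 0.05 s.
At the end, for the whole second after the job is handed in: The shackle is caught by the pawl (lift under 4 mm with nothing pressing it), its toe passes down through the lug hole (within 6 mm of the hole's middle, more than 10 mm below the lugs) into the padlock's own hole, and the padlock stands upright (within 0.1 rad) and still on the table (value of joint shackle below 0.004 m and horizontal distance between shackle_toe and lug_hole below 0.006 m and horizontal distance between shackle_toe and toe_hole below 0.003 m and z of shackle_toe in the frame of lug_hole below -0.01 m and z of shackle_crown in the frame of lug_hole above 0.02 m and height (world z) of padlock below 0.004 m and angle between padlock's own z axis and vertical below 0.1 rad and linear speed of padlock below 0.02 m/s); the robot touches nothing.
It fails at once if the padlock is pressed on the table with more than 45 N (contact force between padlock and table above 45 N).
It fails at once if the padlock or its shackle pushes the case or its lugs with more than 20 N (contact force between padlock and case above 20 N).
It fails at once if the robot pushes the case with more than 20 N (contact force between any of the arm, the fingers and case above 20 N).
It fails at once if a bystander is moved by more than 20 mm (distance of any of tape_roll, disc_stack, magnet_square, screwdriver from where it was at the start of the episode above 0.02 m).
It also fails if it takes over 64 s, if anything falls off the work surface, if the arm or the gripper's body presses on something with over 40 N, if the wrist force passes 120 N, or if a joint passes its speed limit or range.

## Robot

A 7-joint arm with a two-finger parallel gripper is mounted at the origin on the work surface. World frame = base frame: x ahead of the robot, y to its left, z up, the work surface at z = 0. Lengths are in m, angles in rad, forces in N, time in s.
With the tool pointing down it reaches from about 0.4 to 0.85 m from the base axis. Payload 10.4 kg.
Tool frame: the origin (TCP) lies at the centre of the arm's flange, where the gripper is bolted on; the fingertips stand 173 mm ahead of it and the grasp point (between the pads) lies 155 mm ahead of it; z points along the fingers, y is the line along which they close (so a half turn about z gives the same grasp; the last joint's range is limited). The gripper opens to 85 mm and grips with 20 to 120 N. Pads are 22 mm wide; open, the fingers measure 114 mm over their backs; the gripper's body (76 mm by 85 mm) begins 54 mm behind the grasp point. The pads swing forward as they close: fully open they stand 13 mm farther back than shut.
Start: joints at [-1.309, 0.332, -0.065, 1.46, 0.022, 1.35, -0.088], TCP at [0.176, 0.6, 0.405] pointing down, gripper open.
Joint ranges: [-2.6, 2.6], [-0.5, 2.12], [-1.47, 1.34], [0.16, 2.42], [-1.27, 4.41], [0.06, 2.06], [-2.6, 2.6]. Speed limits (rad/s): [2.22, 2.22, 2.79, 2.79, 3.14, 3.14, 3.14].

## Interface

Orientations are given as a unit quaternion [x, y, z, w].
In Python, from workcell import manip, viewer, finder gives the robot as it stands.
- The arm moves only by the tool arm_command, never from a script. Its argument "plan" is a list of rows, each an object with "dp": the shift along the tool's x, y, z in mm, a list of three; "spin": the turn about the tool's z in rad. A call has 1 to 5 rows; each row shifts and turns the commanded pose from where the row before left it, along the tool's axes as they then stand; what a row does not reach is not made up. A row lasts 1/10 s, in which the tool goes at most 50 mm and 8.59 degrees, less where a joint would pass 70% of its speed; a pose out of reach is approached as far as the arm can. A call is refused whole if a number of a shift passes 50 or a number of a turn 0.15, either way. A call with a gripper value outside its range is refused whole. "grip" is the closure, from -1 (fully open) to 1 (shut), set as the call begins (left out, the last holds). The fingers move at their own pace and stop on an object; "newtons" is the grip in N (left out, the last holds). Time passes only in rows, so rows that do not move let the fingers close. It gives the time, the measured TCP pose, the force, the opening and the grip force at its end, in the units of the state.
- manip.get_obs(): the state, without advancing time (a new reading comes with each control period).
- viewer.camera(name): name is "scene" or "top" or "wrist"; returns the picture (480x640x3 uint8, blue, green, red); there is no depth.
- viewer.camera_params(name): a dict with "vertical_fov" (degrees; the focal length in pixels is half the picture's height over the tangent of half this angle, whatever the lens; pixels are square), "cx", "cy" (the principal point, pixels), "R" (3x3) and "t" (3): a world point X has camera coordinates R X + t; the wrist camera has in their place "T_tool_cam" (4x4, takes a point from camera to tool coordinates, whose origin is the TCP and whose axes are the flange's). Camera axes: x right, y down, z forward; pixel columns grow to the right and rows downward; lengths in m; the calibration is good to about 2 mm. A picture is of the moment at which its call begins: read the wrist's pose just before it. camera_params takes no time and is no camera call.
- manip.hand_in(): hands the job in; it is judged then, once.
Trained networks look in the newest picture that a camera, given by its name, has taken for a name from the list of things; names that differ only in an ending like _2 or _b are one class to them, and where a whole thing is asked for, a point or a joint stands for the part that bears it (a point fixed in the world has none). Each returns a list of dicts, best first, with "score" (0 to 1); they miss things now and then, are a little off and sometimes report something else, mostly with a low value. They report only what shows in the picture. A call takes as long as a camera call. They do not tell look-alikes from the thing itself.
- finder.find_in(camera, thing): "position" ([x, y, z] in m, in world coordinates, good to about 4 mm: the middle of the surface that is visible of it).
The state is a dict: "clock": time; "joint_pos": joint angles; "joint_velocities": joint speeds; "tau": joint torques, N m; "position": TCP position; "ee_rot": TCP orientation; "ft_force": force on the tool from outside, world axes, zero at the start; "torque": the same for the moment, N m; "grip_width": opening from 0.0 (shut) to 1.0 (fully open); "grasp_force": force on a finger pad.
Only numpy, scipy, OpenCV 4.12 (cv2) and the standard library are available. Lean on these libraries where they do the work, as an engineer would, in place of code of your own. Each camera call takes 0.05 s, during which the arm holds its last target. There are 200 camera calls.

## Working session

There is one attempt and no reset: what is moved stays moved. The work goes in short steps, Python scripts to look and compute and a tool call to move; the robot and the scene stay as the last step left them, time stands still between calls to the robot, and variables do not carry over. Pictures are saved under pics/ and viewed, at most 11 in all, crops included, and the job is handed in when it is done.

Besides the shell and the picture viewer there is one more tool, called after ">>>" as a command line: name --argument value ..., lists and objects as JSON in quotes. arm_command: Moves the arm, as the interface text tells. Its arguments: {"type":"object","properties":{"plan":{"type":"array","items":{"type":"object","properties":{"dp":{"type":"array","items":{"type":"number"}},"spin":{"type":"number"}}}},"grip":{"type":"number"},"newtons":{"type":"number"}},"required":["plan"]}

```bash
mkdir -p pics; ls; cat > h.py <<'E'
import numpy as np, cv2
from workcell import manip, viewer, finder
from scipy.spatial.transform import Rotation as Ro
def cam(n):
    p=viewer.camera_params(n); f=240/np.tan(np.radians(p["vertical_fov"])/2)
    K=np.array([[f,0,p["cx"]],[0,f,p["cy"]],[0,0,1]])
    if "R" in p: return K,np.array(p["R"]),np.array(p["t"])
    o=manip.get_obs(); T=np.eye(4); T[:3,:3]=Ro.from_quat(o["ee_rot"]).as_matrix(); T[:3,3]=o["position"]
    M=np.linalg.inv(T@np.array(p["T_tool_cam"])); return K,M[:3,:3],M[:3,3]
def px2w(C,uv,z):
    K,R,t=C; d=R.T@np.linalg.inv(K)@[uv[0],uv[1],1]; c=-R.T@t
    return c+d*(z-c[2])/d[2]
def w2px(C,X):
    K,R,t=C; q=K@(R@np.array(X)+t); return q[:2]/q[2]
E
python3 - <<'E'
from h import *
o=manip.get_obs(); print(o)
a=viewer.camera("scene"); b=viewer.camera("top")
cv2.imwrite("pics/s.png",a); cv2.imwrite("pics/t.png",b)
for c in ("scene","top"):
    C=cam(c); print(c,(-C[1].T@C[2]).round(3), viewer.camera_params(c))
    for n in ("padlock","toe_hole","shackle_crown","shackle_toe","case","lug_hole","tape_roll","disc_stack","magnet_square","screwdriver"):
        print(n,[(round(d["score"],2),np.round(d["position"],3).tolist()) for d in finder.find_in(c,n)[:3]])
E
```

```text
pics
{'clock': 0.0, 'joint_pos': array([-1.30859542,  0.33287539, -0.06469225,  1.46096402,  0.02158176,
        1.34991049, -0.08850031]), 'joint_velocities': array([-0.00056307, -0.00105248, -0.00146053, -0.00102511,  0.00243842,
       -0.0001992 , -0.00099713]), 'tau': array([-5.94479006e-04, -6.25446081e+01,  4.86305309e-02, -3.91602695e+01,
        1.61307055e-02,  9.89294291e-03, -7.49626196e-06]), 'position': array([0.17556136, 0.59969341, 0.40390269]), 'ee_rot': array([ 1.41914780e-01,  9.89878609e-01, -7.27229374e-04, -7.69878724e-05]), 'ft_force': array([ 0.59958395,  0.03890141, -0.36473076]), 'torque': array([-0.05969084, -0.00676175, -0.06982488]), 'grasp_force': 0.0, 'grip_width': 1.0014695423569262}
scene [0.906 0.447 0.756] {'vertical_fov': 51.027567389837714, 'cx': 316.99343056702276, 'cy': 245.09018353286248, 'R': array([[-0.84794099,  0.53007791, -0.00367197],
       [ 0.39632172,  0.62934679, -0.66846967],
       [-0.35203007, -0.56827812, -0.74373033]]), 't': array([ 0.53435275, -0.13483385,  1.13540918])}
padlock [(0.87, [0.508, -0.184, 0.043]), (0.65, [0.381, 
[... 696 characters left out ...]

       [-0.99717542, -0.02379576, -0.07123863],
       [ 0.07103919,  0.00912524, -0.99743178]]), 't': array([-0.05993664,  0.55640726,  0.86217546])}
padlock [(0.74, [0.37, -0.095, 0.054]), (0.68, [0.504, -0.19, 0.05])]
toe_hole [(0.94, [0.505, -0.186, 0.05]), (0.66, [0.372, -0.096, 0.052]), (0.31, [0.505, -0.188, 0.113])]
shackle_crown [(0.69, [0.37, -0.102, 0.083]), (0.67, [0.504, -0.186, 0.11])]
shackle_toe [(0.46, [0.505, -0.188, 0.107]), (0.33, [0.568, -0.008, 0.0])]
case [(0.68, [0.592, 0.23, 0.08])]
lug_hole [(0.83, [0.594, 0.218, 0.08])]
tape_roll [(0.96, [0.773, -0.103, 0.046])]
disc_stack []
magnet_square [(0.93, [0.709, -0.29, 0.033])]
screwdriver [(0.92, [0.418, -0.41, 0.023])]
```

View pics/s.png

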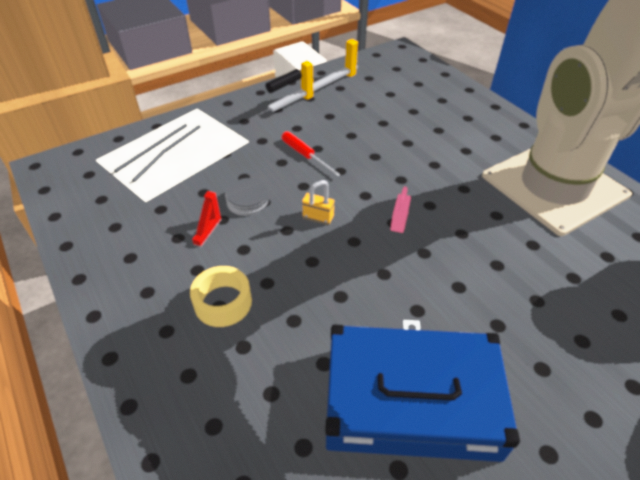

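View pics/t.png

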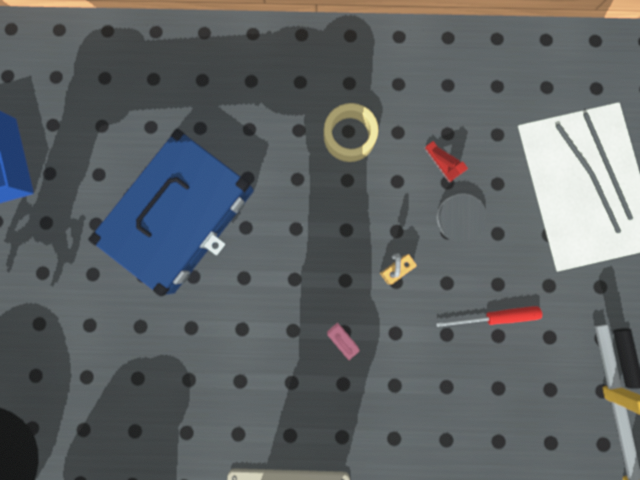

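The scene view shows the brass padlock at about (318,205), the pink look-alike at (402,210), and the case's lugs at (411,325). The top view shows the padlock at about (398,268), with its toe hole near (407,265) and the shackle swung aside. The lug hole there is at about (213,243).

```bash
python3 - <<'E'
from h import *
b=cv2.imread("pics/t.png")
f=lambda x,y:cv2.resize(b[y:y+60,x:x+60],(400,400),interpolation=cv2.INTER_CUBIC)
cv2.imwrite("pics/c1.png",np.hstack([f(370,240),f(185,215)]))
C=cam("top")
print("lug",px2w(C,(213,243),.0574)); print("T",viewer.camera_params("wrist"))
for uv in ((95,238),(160,290),(248,184),(180,136)): print(px2w(C,uv,.08))
E
```

```text
lug [0.54305134 0.14916809 0.0574    ]
T {'vertical_fov': 65.9799442775358, 'cx': 322.43278695624093, 'cy': 241.9669030070985, 'T_tool_cam': array([[ 9.99819960e-04, -9.48842772e-01, -3.15747358e-01,
         8.19115767e-02],
       [ 9.99999496e-01,  9.77745071e-04,  2.28325306e-04,
        -3.01851439e-04],
       [ 9.20756067e-05, -3.15747427e-01,  9.48843271e-01,
         3.10980314e-02],
       [ 0.00000000e+00,  0.00000000e+00,  0.00000000e+00,
         1.00000000e+00]])}
[0.54572529 0.35901773 0.08      ]
[0.45466774 0.23587724 0.08      ]
[0.65139674 0.08398762 0.08      ]
[0.73808093 0.21281576 0.08      ]
```

View pics/c1.png

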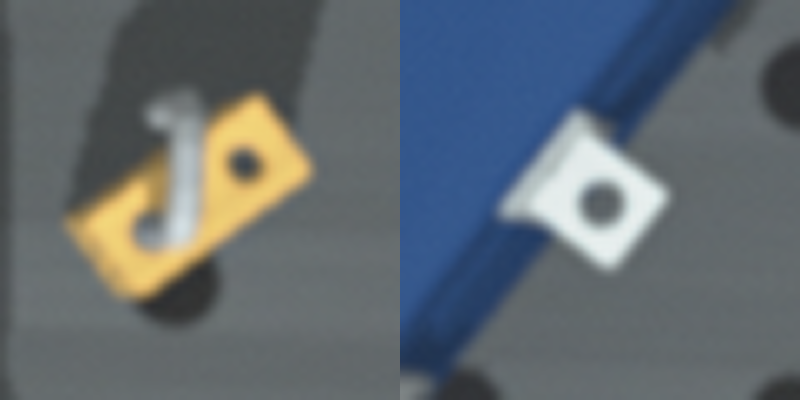

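```bash
python3 - <<'E'
from h import *
C=cam("top")
p=lambda x,y,z,ox=370,oy=240: px2w(C,(ox+(x+.5)/6.667-.5,oy+(y+.5)/6.667-.5),z)
th=p(246,165,.05); cor=[p(*q,.05) for q in((262,92),(316,172),(66,222))]
a=cor[0]-cor[2]; print("toe_hole",th,"body yaw (long edge)",np.degrees(np.arctan2(a[1],a[0])),np.linalg.norm(a))
hl=p(150,232,.05); a=th-hl; print("heel",hl,np.degrees(np.arctan2(a[1],a[0])))
A=p(181,238,.107);B=p(186,105,.107);a=B-A; print("crown",A,B,(A+B)/2,np.degrees(np.arctan2(a[1],a[0])),np.linalg.norm(a))
L=lambda x,y,z:p(x-400,y,z,185,215)
l=L(602,204,.0574);print("lug",l)
q=[L(670,196,.0574),L(612,270,.0574),L(580,108,.0574)]
a=q[0]-q[1];print("front dir",np.degrees(np.arctan2(a[1],a[0])),np.linalg.norm(a))
c=[px2w(C,u,.08) for u in((160,290),(248,184))];a=c[1]-c[0];print("front",np.degrees(np.arctan2(a[1],a[0])),np.linalg.norm(a))
E
```

```text
toe_hole [ 0.51224859 -0.2126465   0.05      ] body yaw (long edge) -55.26118075873448 0.06620698442100705
heel [ 0.49287445 -0.1860255   0.05      ] -53.953737912484655
crown [ 0.4916566 -0.1852987  0.107    ] [ 0.52640022 -0.18618659  0.107     ] [ 0.50902841 -0.18574264  0.107     ] -1.4638921229231632 0.0347549678552912
lug [0.53908016 0.14550593 0.0574    ]
front dir -36.17024558557874 0.02608821318671259
front -37.670846726132694 0.24854125617217585
```

The crop shows the padlock's toe hole at crop (246,165), its shackle swung about +53°, and the lug hole at crop (602,204). I'm moving above the padlock.

>>> arm_command --plan '[{"dp": [-45, -30, 0]}, {"dp": [-45, -30, 0]}, {"dp": [-45, -30, 0]}, {"dp": [-45, -30, 0]}, {"dp": [-45, -30, 0]}]' --grip -1

```text
invalid input at $.plan[0]: expected keys dp, spin
```

>>> arm_command --plan '[{"dp": [-45, -45, 0]}, {"dp": [-45, -45, 0]}, {"dp": [-45, -45, 0]}, {"dp": [-45, -45, 0]}, {"dp": [-45, -45, 0]}]'

```text
invalid input at $.plan[0]: expected keys dp, spin
```

>>> arm_command --plan '[{"dp": [-18, -45, 0]}, {"dp": [-18, -45, 0]}, {"dp": [-18, -45, 0]}, {"dp": [-18, -45, 0]}, {"dp": [-18, -45, 0]}]'

```text
invalid input at $.plan[0]: expected keys dp, spin
```

>>> arm_command --plan '[{"dp": [0, -45, 0]}, {"dp": [0, -15, 0]}, {"dp": [0, 0, 0], "spin": -0.13}, {"dp": [0, 0, 0], "spin": -0.13}, {"dp": [0, 0, 0]}]'

```text
invalid input at $.plan[0]: expected keys dp, spin
```

>>> arm_command --plan '[{"dp": [-45, -30, 0], "spin": 0}, {"dp": [-45, -30, 0], "spin": 0}, {"dp": [-45, -30, 0], "spin": 0}, {"dp": [-45, -30, 0], "spin": 0}, {"dp": [-45, -30, 0], "spin": 0}]' --grip -1

```text
clock: 1.6
position: [0.3373, 0.4065, 0.405]
ee_rot: [0.142, 0.99, 0.0, 0.0]
ft_force: [0.9, 1.4, 0.2]
grip_width: 1.002
grasp_force: 0.0
```

>>> arm_command --plan '[{"dp": [-45, -45, 0], "spin": 0}, {"dp": [-45, -45, 0], "spin": 0}, {"dp": [-45, -45, 0], "spin": 0}, {"dp": [-45, -45, 0], "spin": 0}, {"dp": [-45, -45, 0], "spin": 0}]'

```text
clock: 2.1
position: [0.4568, 0.1869, 0.4051]
ee_rot: [0.142, 0.99, 0.0, 0.0]
ft_force: [1.3, 0.8, -0.5]
grip_width: 1.001
grasp_force: 0.0
```

>>> arm_command --plan '[{"dp": [-18, -45, 0], "spin": 0}, {"dp": [-18, -45, 0], "spin": 0}, {"dp": [-18, -45, 0], "spin": 0}, {"dp": [-18, -45, 0], "spin": 0}, {"dp": [-18, -45, 0], "spin": 0}]'

```text
clock: 2.6
position: [0.4791, -0.0543, 0.4051]
ee_rot: [0.142, 0.99, 0.0, 0.0]
ft_force: [0.5, -0.3, 0.3]
grip_width: 1.001
grasp_force: 0.0
```

>>> arm_command --plan '[{"dp": [0, -45, 0], "spin": 0}, {"dp": [0, -15, 0], "spin": 0}, {"dp": [0, 0, 0], "spin": -0.13}, {"dp": [0, 0, 0], "spin": -0.13}, {"dp": [0, 0, 0], "spin": 0}]'

```text
clock: 3.1
position: [0.4626, -0.1095, 0.4048]
ee_rot: [0.011, 1.0, 0.0, 0.0]
ft_force: [0.1, 0.1, -0.3]
grip_width: 1.0
grasp_force: 0.0
```

```bash
cat >> h.py <<'E'
def delta(o,dw):
    R=Ro.from_quat(o["ee_rot"]).as_matrix(); return (R.T@np.array(dw)*1000).round(1)
def yaw(o):
    y=Ro.from_quat(o["ee_rot"]).as_matrix()[:,1]; return np.degrees(np.arctan2(y[1],y[0])).round(2)
E
python3 - <<'E'
from h import *
o=manip.get_obs(); C=cam("wrist"); a=viewer.camera("wrist"); cv2.imwrite("pics/w1.png",a)
np.savez("w1.npz",R=C[1],t=C[2],K=C[0])
print(o["clock"],o["position"],yaw(o),o["joint_pos"].round(2))
for n in ("toe_hole","shackle_crown"): print(n,[(round(d["score"],2),np.round(d["position"],3).tolist()) for d in finder.find_in("wrist",n)[:3]])
E
```

```text
3.1 [ 0.46256834 -0.1094688   0.40476602] 88.72 [-0.47 -0.03  0.6   1.87  0.02  1.3   1.68]
toe_hole [(0.69, [0.365, -0.098, 0.05]), (0.68, [0.497, -0.184, 0.052])]
shackle_crown [(0.94, [0.507, -0.183, 0.104]), (0.73, [0.371, -0.096, 0.089]), (0.51, [0.725, -0.104, 0.023])]
```

View pics/w1.png

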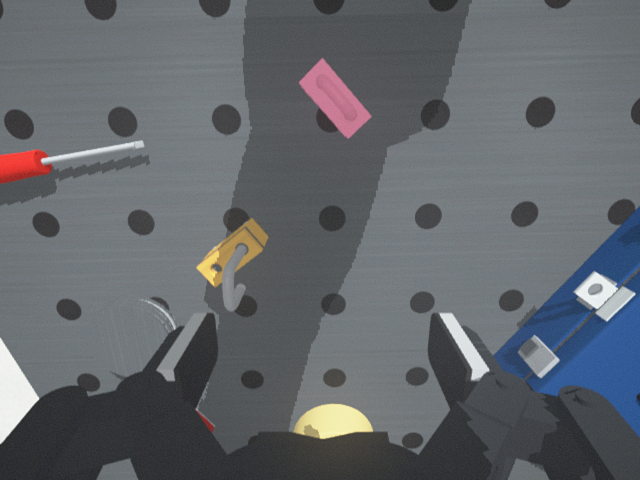

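The wrist view shows the padlock at about (233,255), with its toe hole at (216,268) and its heel at (241,250). The lug hole is at (595,290). I'm moving over the crown.

>>> arm_command --plan '[{"dp": [-16, -25, 0], "spin": 0}, {"dp": [-16, -25, 0], "spin": 0}, {"dp": [-15, -25, 0], "spin": 0}, {"dp": [0, 0, 30], "spin": 0}, {"dp": [0, 0, 0], "spin": 0}]'

```text
clock: 3.75
position: [0.5071, -0.1858, 0.3717]
ee_rot: [0.014, 1.0, 0.0, -0.003]
ft_force: [-1.1, 0.4, -0.1]
grip_width: 1.001
grasp_force: 0.0
```

```bash
python3 - <<'E'
from h import *
o=manip.get_obs(); C=cam("wrist"); a=viewer.camera("wrist")
np.savez("w2.npz",R=C[1],t=C[2],K=C[0])
print(o["clock"],o["position"],yaw(o))
d=finder.find_in("wrist","shackle_crown"); print([(round(x["score"],2),np.round(x["position"],3).tolist()) for x in d])
uv=w2px(C,[.508,-.185,.107]).astype(int); print(uv)
x0=max(0,min(640-160,uv[0]-80)); y0=max(0,min(480-120,uv[1]-60)); print(x0,y0)
cv2.imwrite("pics/w2.png",cv2.resize(a[y0:y0+120,x0:x0+160],(800,600),interpolation=cv2.INTER_CUBIC))
E
```

```text
3.75 [ 0.50705982 -0.18575158  0.37166243] 88.4
[(0.76, [0.503, -0.186, 0.106]), (0.55, [0.372, -0.092, 0.085])]
[323 251]
243 191
```

View pics/w2.png

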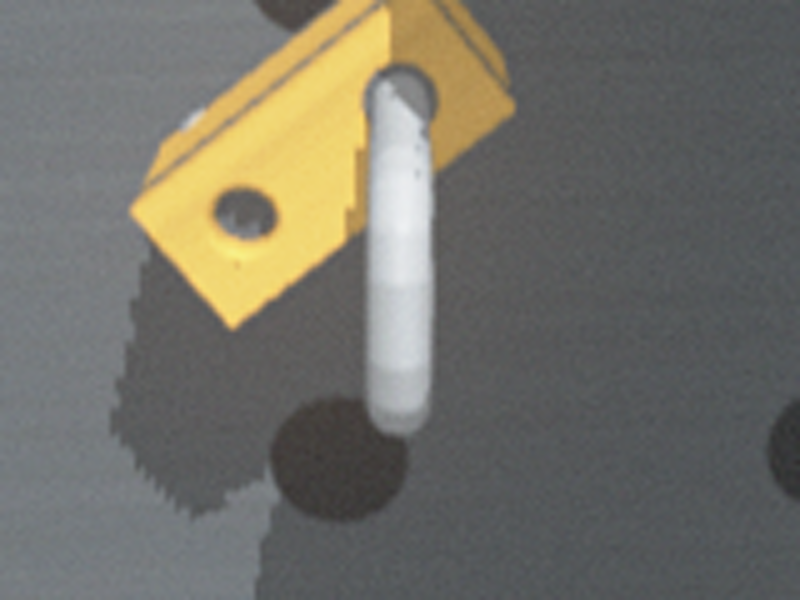

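The crop shows the shackle bar straight along the image's vertical at x≈400. Its heel is at (402,95), the toe hole at (245,213) and the toe bend at (400,420).

```bash
python3 - <<'E'
from h import *
d=np.load("w2.npz");C=(d["K"],d["R"],d["t"])
p=lambda x,y,z:px2w(C,(243+(x+.5)/5-.5,191+(y+.5)/5-.5),z)[:2]
h=p(402,97,.05);t=p(245,213,.05);a=t-h
print("heel",h,"hole",t,np.linalg.norm(a),np.degrees(np.arctan2(a[1],a[0])))
e=p(132,210,.05)-p(232,328,.05);print("short edge",np.degrees(np.arctan2(e[1],e[0])),np.linalg.norm(e))
print("crown y",p(400,250,.111),p(400,350,.111),"toe outer",p(398,430,.09))
d=np.load("w1.npz");C1=(d["K"],d["R"],d["t"]); print("lug",px2w(C1,(595,290),.0574))
# predicted crop px of crown mid given heel and yaw -1.6
y=np.radians(-1.6)
for r,z in((11,.111),(22,.111),(33+4.5,.09)): print(r,(w2px(C,[h[0]+r/1e3*np.cos(y),h[1]+r/1e3*np.sin(y),z])-[243,191])*5)
E
```

```text
heel [ 0.49293283 -0.1849432 ] hole [ 0.51173475 -0.21125081] 0.03233577905700862 -54.446790682373276
short edge -144.04342559718881 0.026029001624188735
crown y [ 0.49913434 -0.18546722] [ 0.51311387 -0.18584163] toe outer [ 0.53376053 -0.18667715]
lug [0.53917275 0.14603908 0.0574    ]
11 [400.6238615  282.62991432]
22 [400.49276126 360.62984919]
37.5 [400.06020464 406.91106122]
```

>>> arm_command --plan '[{"dp": [-2, 0, 30], "spin": 0}, {"dp": [0, 0, 30], "spin": 0}, {"dp": [0, 0, 30], "spin": 0}, {"dp": [0, 0, 18], "spin": 0}, {"dp": [0, 0, 0], "spin": 0}]'

```text
clock: 4.35
position: [0.5094, -0.1849, 0.2658]
ee_rot: [0.012, 1.0, 0.0, -0.001]
ft_force: [0.8, 0.4, -0.3]
grip_width: 1.001
grasp_force: 0.0
```

>>> arm_command --plan '[{"dp": [0, 0, 0], "spin": 0}, {"dp": [0, 0, 0], "spin": 0}, {"dp": [0, 0, 0], "spin": 0}, {"dp": [0, 0, 0], "spin": 0}, {"dp": [0, 0, 0], "spin": 0}]' --grip 1 --newtons 70

```text
clock: 4.85
position: [0.5098, -0.186, 0.2671]
ee_rot: [0.012, 1.0, 0.0, 0.0]
ft_force: [-0.2, -0.6, -0.4]
grip_width: 0.14
grasp_force: 0.0
```

>>> arm_command --plan '[{"dp": [0, 0, 0], "spin": 0}, {"dp": [0, 0, 0], "spin": 0}, {"dp": [0, 0, 0], "spin": 0}, {"dp": [0, 0, 0], "spin": 0}, {"dp": [0, 0, 0], "spin": 0}]'

```text
clock: 5.35
position: [0.5098, -0.186, 0.2668]
ee_rot: [0.012, 1.0, 0.0, 0.0]
ft_force: [0.8, 0.3, 4.3]
grip_width: 0.072
grasp_force: 68.4
```

>>> arm_command --plan '[{"dp": [0.2, -2.5, 0.5], "spin": 0.15}, {"dp": [0.2, -2.5, 0.5], "spin": 0.15}, {"dp": [0.2, -2.5, 0], "spin": 0.15}, {"dp": [0.2, -2.5, 0], "spin": 0.15}, {"dp": [0.2, -2.5, 0], "spin": 0.15}]'

```text
clock: 5.85
position: [0.505, -0.1971, 0.2657]
ee_rot: [0.38, 0.925, 0.0, 0.0]
ft_force: [1.0, 1.7, 2.8]
grip_width: 0.076
grasp_force: 68.5
```

>>> arm_command --plan '[{"dp": [0.2, -2.4, 0], "spin": 0.15}, {"dp": [0, -0.4, 0], "spin": 0.025}, {"dp": [0, 0, 0], "spin": 0}, {"dp": [0, 0, 0], "spin": 0}]'

```text
clock: 6.25
position: [0.5028, -0.1989, 0.2657]
ee_rot: [0.456, 0.89, 0.0, -0.0]
ft_force: [0.8, 1.3, 3.7]
grip_width: 0.076
grasp_force: 68.6
```

```bash
python3 - <<'E'
from h import *
o=manip.get_obs(); C=cam("wrist"); a=viewer.camera("wrist")
np.savez("w3.npz",R=C[1],t=C[2],K=C[0])
print(o["clock"],o["position"],yaw(o),o["ft_force"].round(1),o["joint_pos"].round(2))
uv=w2px(C,[.503,-.198,.07]).astype(int); print(uv)
x0=max(0,min(640-160,uv[0]-80)); y0=max(0,min(480-120,uv[1]-60)); print(x0,y0)
cv2.imwrite("pics/w3.png",cv2.resize(a[y0:y0+120,x0:x0+160],(800,600),interpolation=cv2.INTER_CUBIC))
E
```

```text
6.25 [ 0.50283322 -0.19889393  0.26566459] 35.79 [0.8 1.3 3.7] [-0.42  0.36  0.85  1.88 -0.31  1.04  1.18]
[324 292]
244 232
```

View pics/w3.png

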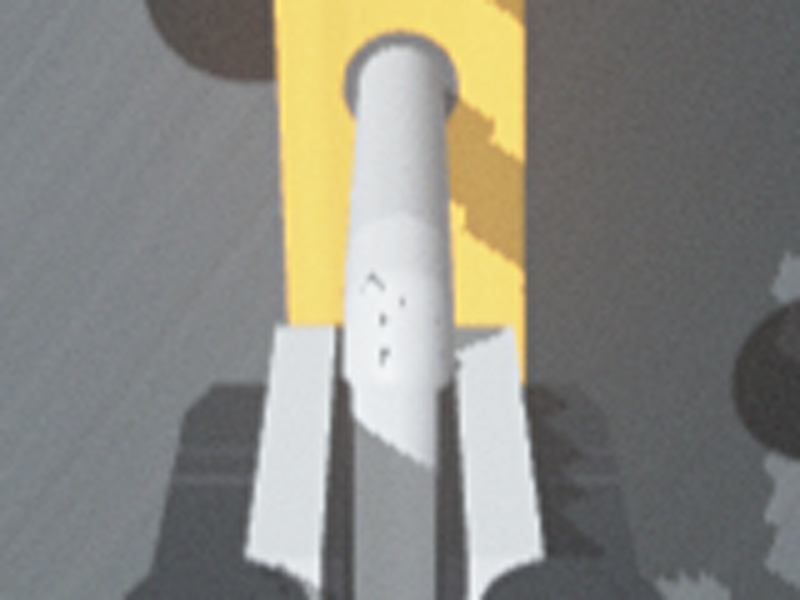

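The shackle is now in line with the body: the body's edges run along the image's vertical at x≈280 and x≈525, and the heel is at (400,80).

```bash
python3 - <<'E'
from h import *
d=np.load("w3.npz");C=(d["K"],d["R"],d["t"])
p=lambda x,y,z:px2w(C,(244+(x+.5)/5-.5,232+(y+.5)/5-.5),z)[:2]
for A,B in(((275,5),(288,320)),((525,100),(525,380))):
    e=p(*B,.05)-p(*A,.05);print(np.degrees(np.arctan2(e[1],e[0])))
h=p(402,85,.05); print("heel",h, "width",np.linalg.norm(p(525,300,.05)-p(287,300,.05)))
n=lambda q:q
y=np.radians(-54.2);s=np.array([-np.sin(y),np.cos(y)])
print("offset of heel, body mid, TCP across:",(h-[.50283,-.19889])@s,((p(525,300,.05)+p(287,300,.05))/2-[.50283,-.19889])@s, "along",(h-[.50283,-.19889])@[np.cos(y),np.sin(y)])
E
```

```text
-53.059203426713566
-52.87477599294488
heel [ 0.49340201 -0.18537321] width 0.026217710456556277
offset of heel, body mid, TCP across: 0.0002600464898835897 0.0007535503377969542 along -0.016477954113779267
```

```bash
python3 - <<'E'
from h import *
o=manip.get_obs(); R=Ro.from_quat(o["ee_rot"]).as_matrix(); N=13
dw=np.array([.493-o["position"][0],.085-o["position"][1],0])*1000/N
for i in range(N):
    print((R.T@dw).round(1).tolist()[:2]); R=R@Ro.from_rotvec([0,0,-.144]).as_matrix()
E
```

```text
[18.2, 12.1]
[16.2, 14.6]
[14.0, 16.8]
[11.4, 18.6]
[8.6, 20.1]
[5.6, 21.1]
[2.6, 21.7]
[-0.6, 21.8]
[-3.7, 21.5]
[-6.8, 20.8]
[-9.7, 19.6]
[-12.4, 18.0]
[-14.8, 16.0]
```

>>> arm_command --plan '[{"dp": [0, 0, -10], "spin": 0}, {"dp": [0, 0, -12], "spin": 0}, {"dp": [18, 12, 0], "spin": -0.144}, {"dp": [16, 14.5, 0], "spin": -0.144}, {"dp": [14, 17, 0], "spin": -0.144}]'

```text
clock: 6.8
position: [0.5003, -0.1335, 0.2882]
ee_rot: [0.253, 0.967, -0.0, -0.0]
ft_force: [0.3, 0.7, -4.7]
grip_width: 0.075
grasp_force: 69.2
```

>>> arm_command --plan '[{"dp": [11.5, 18.5, 0], "spin": -0.144}, {"dp": [8.5, 20, 0], "spin": -0.144}, {"dp": [5.5, 21, 0], "spin": -0.144}, {"dp": [2.5, 21.5, 0], "spin": -0.144}, {"dp": [-0.5, 22, 0], "spin": -0.144}]'

```text
clock: 7.3
position: [0.4969, -0.0247, 0.2882]
ee_rot: [-0.104, 0.995, -0.0, -0.0]
ft_force: [0.2, 0.1, -4.9]
grip_width: 0.076
grasp_force: 69.1
```

>>> arm_command --plan '[{"dp": [-3.5, 21.5, 0], "spin": -0.144}, {"dp": [-7, 21, 0], "spin": -0.144}, {"dp": [-9.5, 19.5, 0], "spin": -0.144}, {"dp": [-12.5, 18, 0], "spin": -0.144}, {"dp": [-15, 16, 0], "spin": -0.144}]'

```text
clock: 7.8
position: [0.4937, 0.0847, 0.2882]
ee_rot: [-0.448, 0.894, -0.0, -0.0]
ft_force: [0.8, -0.3, -4.5]
grip_width: 0.078
grasp_force: 69.2
```

```bash
python3 - <<'E'
from h import *
o=manip.get_obs(); C=cam("wrist"); a=viewer.camera("wrist")
np.savez("w4.npz",R=C[1],t=C[2],K=C[0])
print(o["clock"],o["position"],yaw(o),o["ft_force"].round(1),o["joint_pos"].round(2))
for n in ("lug_hole","shackle_crown"): print(n,[(round(d["score"],2),np.round(d["position"],3).tolist()) for d in finder.find_in("wrist",n)[:3]])
print(w2px(C,[.5391,.1458,.0574]))
cv2.imwrite("pics/w4.png",a)
E
```

```text
7.8 [0.4936759  0.08469881 0.28816868] 143.18 [ 0.8 -0.3 -4.5] [-0.69  0.17  0.46  1.95 -0.08  1.05  2.31]
lug_hole [(0.73, [0.549, 0.162, 0.036])]
shackle_crown [(0.63, [0.488, 0.076, 0.126])]
[321.85914421 376.16375715]
```

View pics/w4.png

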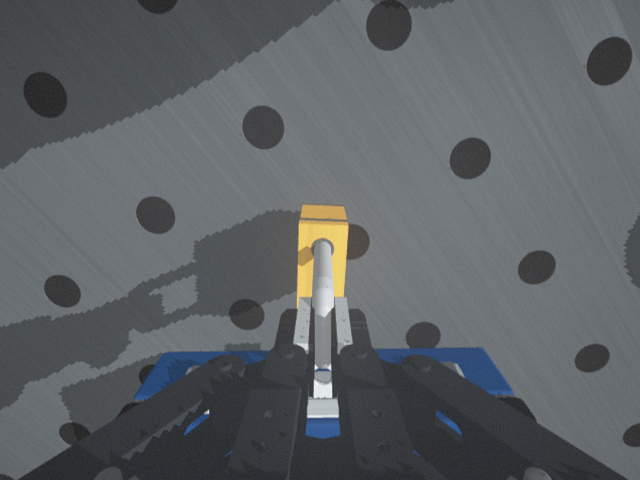

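The wrist view shows the padlock held square, with the lug between the fingers at about (323,375), where I predicted it. I'll move closer and lower it nearly to the table.

>>> arm_command --plan '[{"dp": [-12, 0, 0], "spin": 0}, {"dp": [-13, 0, 0], "spin": 0}, {"dp": [0, 0, 10], "spin": 0}, {"dp": [0, 0, 10.5], "spin": 0}, {"dp": [0, 0, 0], "spin": 0}]'

```text
clock: 8.45
position: [0.509, 0.104, 0.266]
ee_rot: [-0.445, 0.896, -0.0, -0.0]
ft_force: [0.3, 1.4, 3.7]
grip_width: 0.079
grasp_force: 70.1
```

```bash
python3 - <<'E'
from h import *
o=manip.get_obs(); C=cam("wrist"); a=viewer.camera("wrist")
np.savez("w5.npz",R=C[1],t=C[2],K=C[0])
print(o["clock"],o["position"],yaw(o),o["ft_force"].round(1))
uv=w2px(C,[.5391,.1458,.0574]); print(uv, delta(o,np.array([.5391,.1458,.0574])-o["position"]))
x0,y0=240,270; cv2.imwrite("pics/w5.png",cv2.resize(a[y0:y0+120,x0:x0+160],(800,600),interpolation=cv2.INTER_CUBIC))
E
```

```text
8.45 [0.50899574 0.10403503 0.2659726 ] 142.8 [0.3 1.4 3.7]
[323.41406385 365.86579387] [-51.6   1.2 208.5]
```

View pics/w5.png

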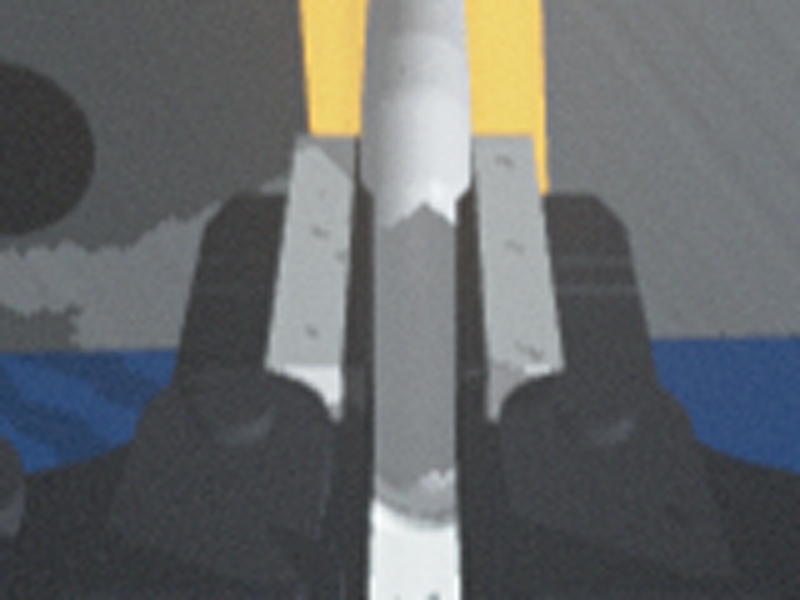

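The crop shows the lug's white top under the toe at (415,560). The case's front edge runs from (0,352) to (800,335), and the padlock is centred.

```bash
python3 - <<'E'
from h import *
d=np.load("w5.npz");C=(d["K"],d["R"],d["t"])
p=lambda x,y,z:px2w(C,(240+(x+.5)/5-.5,270+(y+.5)/5-.5),z)[:2]
a=p(0,352,.08);b=p(800,335,.08);e=b-a; print("case edge yaw",np.degrees(np.arctan2(e[1],e[0])),a,b)
a=p(305,20,.05);b=p(312,130,.05);e=b-a; print("body",np.degrees(np.arctan2(e[1],e[0])))
a=p(540,20,.05);b=p(546,180,.05);e=b-a; print("body r",np.degrees(np.arctan2(e[1],e[0])))
g=cv2.cvtColor(cv2.resize(viewer.camera("wrist")[270:480,240:400],(800,1050)),cv2.COLOR_BGR2GRAY)
for y in (540,580,620,660,700): print(y,g[y,300:540:12].tolist())
E
```

```text
case edge yaw 144.22853502597218 [0.55230246 0.09584136] [0.48951651 0.14107651]
body 55.15464206923313
body r 56.06902565639468
540 [66, 67, 61, 60, 61, 61, 192, 234, 231, 232, 233, 233, 232, 183, 61, 61, 63, 61, 61, 64]
580 [64, 58, 60, 61, 61, 58, 230, 233, 231, 232, 234, 233, 232, 231, 58, 61, 59, 60, 60, 59]
620 [75, 58, 57, 61, 62, 60, 189, 191, 191, 189, 191, 190, 190, 188, 60, 63, 61, 61, 58, 59]
660 [66, 59, 58, 76, 190, 190, 188, 190, 190, 189, 189, 190, 189, 189, 187, 188, 68, 59, 60, 57]
700 [56, 58, 54, 161, 220, 216, 211, 211, 213, 213, 212, 206, 207, 207, 205, 208, 148, 57, 58, 58]
```

>>> arm_command --plan '[{"dp": [0, 0, -1], "spin": -0.02}, {"dp": [-5, 0.3, 0], "spin": 0}, {"dp": [-5, 0, 0], "spin": 0}, {"dp": [-5, 0, 0], "spin": 0}]'

```text
clock: 8.95
position: [0.5178, 0.1171, 0.2681]
ee_rot: [-0.454, 0.891, 0.0, -0.0]
ft_force: [-0.4, -1.0, -4.6]
grip_width: 0.076
grasp_force: 69.1
```

>>> arm_command --plan '[{"dp": [-4, 0, 0], "spin": 0}, {"dp": [-4, 0, 0], "spin": 0}, {"dp": [-4, 0, 0], "spin": 0}]'

```text
clock: 9.25
position: [0.5249, 0.1266, 0.2681]
ee_rot: [-0.454, 0.891, 0.0, -0.0]
ft_force: [-0.5, -0.4, -5.1]
grip_width: 0.074
grasp_force: 69.1
```

>>> arm_command --plan '[{"dp": [-3, 0, 0], "spin": 0}, {"dp": [-3, 0, 0], "spin": 0}, {"dp": [-2, 0, 0], "spin": 0}, {"dp": [0, 0, 0], "spin": 0}]'

```text
clock: 9.65
position: [0.5295, 0.133, 0.2682]
ee_rot: [-0.454, 0.891, 0.0, 0.0]
ft_force: [0.7, 0.4, -4.7]
grip_width: 0.077
grasp_force: 69.1
```

```bash
python3 - <<'E'
from h import *
o=manip.get_obs(); C=cam("wrist"); a=viewer.camera("wrist")
np.savez("w6.npz",R=C[1],t=C[2],K=C[0])
print(o["clock"],o["position"],yaw(o),o["ft_force"].round(1),delta(o,np.array([.5391,.1458,.0574])-o["position"]))
x0,y0=240,240; cv2.imwrite("pics/w6.png",cv2.resize(a[y0:y0+120,x0:x0+160],(800,600),interpolation=cv2.INTER_CUBIC))
E
```

```text
9.65 [0.52949288 0.13299086 0.26818982] 144.0 [ 0.7  0.4 -4.7] [-1.600e+01 -2.000e-01  2.108e+02]
```

View pics/w6.png

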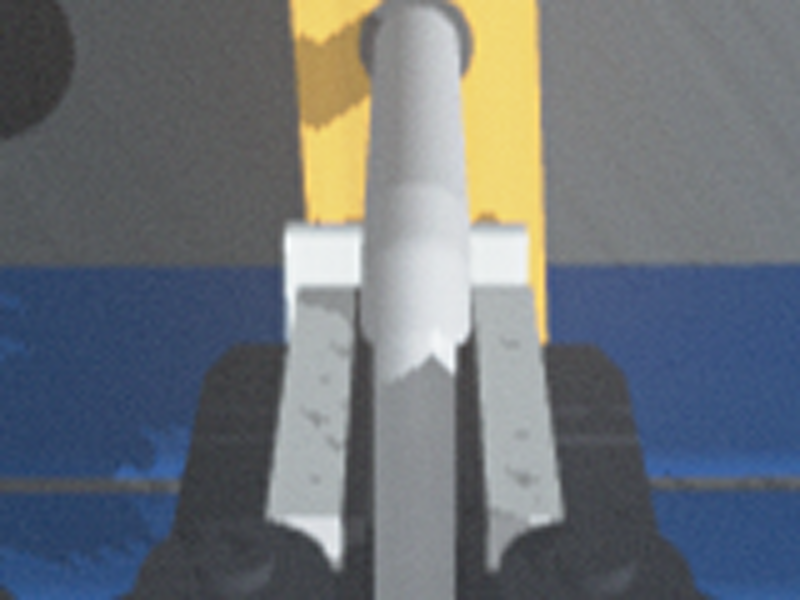

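The crop shows the tongue's end edge at row 225, spanning x 285 to 528, over the brass body. The shackle is at x≈416.

```bash
python3 - <<'E'
from h import *
d=np.load("w6.npz");C=(d["K"],d["R"],d["t"]); o=manip.get_obs()
R=Ro.from_quat(o["ee_rot"]).as_matrix()
p=lambda x,y,z:(R.T@(px2w(C,(240+(x+.5)/5-.5,240+(y+.5)/5-.5),z)-o["position"])*1000).round(1)[:2]
print("tongue end L,R",p(285,227,.0574),p(528,227,.0574))
print("tongue L side low",p(288,330,.0574))
print("body L/R at",p(293,40,.051),p(305,215,.051),p(540,40,.051),p(546,335,.051))
print("heel hole",p(416,45,.051),p(362,45,.051),p(471,45,.051))
print("bar",p(362,290,.107),p(470,290,.107))
print("case edge",p(0,267,.08),p(270,267,.08),p(800,263,.08))
E
```

```text
tongue end L,R [ -2.5 -13. ] [-2.5 12.9]
tongue L side low [-14.8 -13. ]
body L/R at [ 16.4 -12.2] [ -4.  -11.3] [16.4 14.1] [-18.8  15.6]
heel hole [15.8  0.9] [15.8 -4.9] [15.8  6.8]
bar [15.3 -3.4] [15.3  5. ]
case edge [  3.9 -38.2] [  4.  -12.8] [ 4.4 36.9]
```

>>> arm_command --plan '[{"dp": [1.5, 0, 0], "spin": 0}, {"dp": [0, 0, 1.2], "spin": 0}, {"dp": [0, 0, 1.2], "spin": 0}, {"dp": [0, 0, 0], "spin": 0}]'

```text
clock: 10.1
position: [0.5287, 0.1314, 0.2663]
ee_rot: [-0.454, 0.891, -0.0, 0.0]
ft_force: [-1.2, -1.4, 4.0]
grip_width: 0.074
grasp_force: 70.3
```

>>> arm_command --plan '[{"dp": [0, 0.4, 0], "spin": -0.023}, {"dp": [0, 0.4, 0], "spin": -0.023}, {"dp": [0, 0, 0], "spin": 0}]'

```text
clock: 10.4
position: [0.528, 0.1319, 0.2661]
ee_rot: [-0.475, 0.88, -0.0, 0.0]
ft_force: [-1.5, -1.0, 4.8]
grip_width: 0.075
grasp_force: 70.3
```

>>> arm_command --plan '[{"dp": [0, 0, -2], "spin": 0}, {"dp": [0, -1.1, 0], "spin": 0}, {"dp": [0, -1.1, 0], "spin": 0}, {"dp": [0, 0, 0], "spin": 0}, {"dp": [0, 0, 0], "spin": 0}]'

```text
clock: 10.9
position: [0.5296, 0.1309, 0.2674]
ee_rot: [-0.474, 0.88, 0.0, -0.0]
ft_force: [-0.4, 0.1, -4.5]
grip_width: 0.071
grasp_force: 69.3
```

```bash
python3 - <<'E'
from h import *
o=manip.get_obs(); C=cam("wrist"); a=viewer.camera("wrist")
np.savez("w7.npz",R=C[1],t=C[2],K=C[0])
print(o["clock"],o["position"],yaw(o),o["ft_force"].round(1),delta(o,np.array([.5391,.1458,.0574])-o["position"]))
x0,y0=240,240; cv2.imwrite("pics/w7.png",cv2.resize(a[y0:y0+120,x0:x0+160],(800,600),interpolation=cv2.INTER_CUBIC))
E
```

```text
10.9 [0.52957732 0.13089055 0.26744968] 146.62 [-0.4  0.1 -4.5] [-1.78e+01  2.00e-01  2.10e+02]
```

View pics/w7.png

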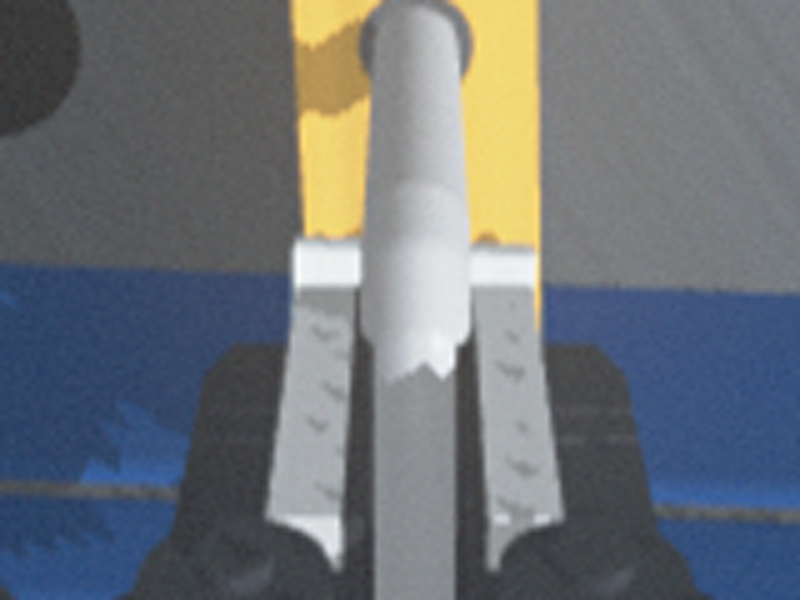

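The crop shows the body better aligned with the shackle, with its right edge at x≈540. The tongue's end runs from (294,240) to (536,247).

```bash
python3 - <<'E'
from h import *
d=np.load("w7.npz");C=(d["K"],d["R"],d["t"]); o=manip.get_obs()
R=Ro.from_quat(o["ee_rot"]).as_matrix()
p=lambda x,y,z:(R.T@(px2w(C,(240+(x+.5)/5-.5,240+(y+.5)/5-.5),z)-o["position"])*1000).round(1)[:2]
L,Rr=p(294,241,.0574),p(536,248,.0574);m=(L+Rr)/2;e=Rr-L;n=np.array([-e[1],e[0]])/np.linalg.norm(e)
print("tongue end",L,Rr,"hole",m+13*n)
print("body L/R at",p(293,40,.051),p(302,215,.051),p(540,40,.051),p(541,330,.051))
print("heel",p(417,45,.051))
E
```

```text
tongue end [ -3.5 -12.1] [-4.3 13.7] hole [-16.89375488   0.39709287]
body L/R at [ 16.9 -12.2] [ -3.4 -11.6] [16.9 14. ] [-17.5  14.9]
heel [16.3  1. ]
```

>>> arm_command --plan '[{"dp": [0, -0.3, 1.5], "spin": 0}, {"dp": [0, 0, 2.5], "spin": 0}, {"dp": [0, 0, 2.5], "spin": 0}, {"dp": [0, 0, 0], "spin": 0}]'

```text
clock: 11.35
position: [0.5302, 0.1306, 0.2615]
ee_rot: [-0.474, 0.88, -0.0, 0.0]
ft_force: [-1.2, -0.2, 5.1]
grip_width: 0.077
grasp_force: 70.4
```

>>> arm_command --plan '[{"dp": [0, 0, 2.5], "spin": 0}, {"dp": [0, 0, 2.5], "spin": 0}, {"dp": [0, 0, 0], "spin": 0}]'

```text
clock: 11.65
position: [0.5302, 0.1307, 0.2566]
ee_rot: [-0.474, 0.88, 0.0, 0.0]
ft_force: [-1.5, -0.6, 6.3]
grip_width: 0.078
grasp_force: 70.6
```

>>> arm_command --plan '[{"dp": [0, 0, 2], "spin": 0}, {"dp": [0, 0, 2], "spin": 0}, {"dp": [0, 0, 0], "spin": 0}]'

```text
clock: 11.95
position: [0.5302, 0.1307, 0.2528]
ee_rot: [-0.474, 0.88, 0.0, 0.001]
ft_force: [-3.0, -0.5, 7.5]
grip_width: 0.075
grasp_force: 70.8
```

>>> arm_command --plan '[{"dp": [0, 0, 2], "spin": 0}, {"dp": [0, 0, 1.5], "spin": 0}, {"dp": [0, 0, 0], "spin": 0}]'

```text
clock: 12.25
position: [0.5303, 0.1308, 0.2495]
ee_rot: [-0.474, 0.88, 0.0, 0.001]
ft_force: [-2.2, 0.4, 7.8]
grip_width: 0.077
grasp_force: 71.0
```

>>> arm_command --plan '[{"dp": [0, 0, 1], "spin": 0}, {"dp": [0, 0, 1], "spin": 0}, {"dp": [0, 0, 0], "spin": 0}]'

```text
clock: 12.55
position: [0.5305, 0.1309, 0.2481]
ee_rot: [-0.474, 0.88, 0.0, 0.001]
ft_force: [-2.6, -0.5, 13.4]
grip_width: 0.075
grasp_force: 71.6
```

>>> arm_command --plan '[{"dp": [0, 0, 1], "spin": 0}, {"dp": [0, 0, 0], "spin": 0}]'

```text
clock: 12.75
position: [0.5306, 0.1309, 0.2473]
ee_rot: [-0.474, 0.88, 0.0, 0.001]
ft_force: [-3.9, 0.1, 15.2]
grip_width: 0.077
grasp_force: 71.9
```

>>> arm_command --plan '[{"dp": [0, 0, 0.7], "spin": 0}, {"dp": [0, 0, 0], "spin": 0}]'

```text
clock: 12.95
position: [0.5304, 0.1306, 0.2462]
ee_rot: [-0.474, 0.88, -0.0, 0.001]
ft_force: [-3.5, -1.1, 8.8]
grip_width: 0.075
grasp_force: 71.0
```

>>> arm_command --plan '[{"dp": [0, 0, 0.7], "spin": 0}, {"dp": [0, 0, 0], "spin": 0}]'

```text
clock: 13.15
position: [0.5304, 0.1306, 0.2454]
ee_rot: [-0.474, 0.88, -0.0, 0.001]
ft_force: [-2.5, -1.5, 10.9]
grip_width: 0.077
grasp_force: 71.2
```

>>> arm_command --plan '[{"dp": [0, 0, 0.6], "spin": 0}, {"dp": [0, 0, 0], "spin": 0}]'

```text
clock: 13.35
position: [0.5305, 0.1307, 0.245]
ee_rot: [-0.474, 0.88, 0.0, 0.001]
ft_force: [-3.7, -0.2, 12.8]
grip_width: 0.078
grasp_force: 71.5
```

>>> arm_command --plan '[{"dp": [0, 0, 0.5], "spin": 0}, {"dp": [0, 0, 0], "spin": 0}]'

```text
clock: 13.55
position: [0.5306, 0.1307, 0.2449]
ee_rot: [-0.474, 0.88, 0.0, 0.001]
ft_force: [-4.8, -1.3, 17.5]
grip_width: 0.074
grasp_force: 72.0
```

>>> arm_command --plan '[{"dp": [0, 0, 0.4], "spin": 0}, {"dp": [0, 0, 0], "spin": 0}]'

```text
clock: 13.75
position: [0.5307, 0.1307, 0.2449]
ee_rot: [-0.474, 0.88, 0.0, 0.001]
ft_force: [-6.1, -1.5, 20.0]
grip_width: 0.078
grasp_force: 72.4
```

>>> arm_command --plan '[{"dp": [0, 0, -1.5], "spin": 0}, {"dp": [0, 0, -1.2], "spin": 0}, {"dp": [0, 0, 0], "spin": 0}]'

```text
clock: 14.05
position: [0.5303, 0.1307, 0.2463]
ee_rot: [-0.474, 0.88, -0.0, 0.001]
ft_force: [-1.3, 0.6, 8.7]
grip_width: 0.08
grasp_force: 70.7
```

>>> arm_command --plan '[{"dp": [0, 0, -1], "spin": 0}, {"dp": [0, 0, 0], "spin": 0}, {"dp": [0, 0, 0], "spin": 0}]'

```text
clock: 14.35
position: [0.5301, 0.1308, 0.2467]
ee_rot: [-0.474, 0.88, 0.0, 0.0]
ft_force: [0.2, 1.1, 2.3]
grip_width: 0.074
grasp_force: 70.1
```

>>> arm_command --plan '[{"dp": [0, 0, -0.3], "spin": 0}, {"dp": [0, 0, 0], "spin": 0}]'

```text
clock: 14.55
position: [0.5299, 0.1307, 0.2468]
ee_rot: [-0.474, 0.88, 0.0, 0.0]
ft_force: [0.7, 0.4, 0.9]
grip_width: 0.074
grasp_force: 69.8
```

>>> arm_command --plan '[{"dp": [0, 0, 0], "spin": 0}, {"dp": [0, 0, 0], "spin": 0}, {"dp": [0, 0, 0], "spin": 0}, {"dp": [0, 0, 0], "spin": 0}, {"dp": [0, 0, 0], "spin": 0}]' --grip -0.2

```text
clock: 15.05
position: [0.53, 0.1306, 0.2469]
ee_rot: [-0.474, 0.88, 0.0, -0.0]
ft_force: [0.7, 0.2, -0.6]
grip_width: 0.6
grasp_force: 0.0
```

>>> arm_command --plan '[{"dp": [0, 0, -15], "spin": 0}, {"dp": [0, 0, -30], "spin": 0}, {"dp": [0, 0, -40], "spin": 0}, {"dp": [0, 0, -40], "spin": 0}, {"dp": [40, 0, 0], "spin": 0}]'

```text
clock: 15.55
position: [0.51, 0.1006, 0.3771]
ee_rot: [-0.476, 0.879, -0.0, 0.005]
ft_force: [0.6, -1.5, 0.7]
grip_width: 0.6
grasp_force: 0.0
```

```bash
python3 - <<'E'
from h import *
o=manip.get_obs(); C=cam("wrist"); a=viewer.camera("wrist")
print(o["clock"],o["position"],o["ft_force"].round(1))
uv=w2px(C,[.53,.133,.07]).astype(int)
x0=max(0,min(440,uv[0]-100)); y0=max(0,min(330,uv[1]-75)); cv2.imwrite("pics/w8.png",cv2.resize(a[y0:y0+150,x0:x0+200],(800,600),interpolation=cv2.INTER_CUBIC))
for n in ("shackle_crown",): print(n,[(round(d["score"],2),np.round(d["position"],3).tolist()) for d in finder.find_in("wrist",n)[:3]])
E
```

```text
15.55 [0.50996653 0.10058949 0.37706606] [ 0.6 -1.5  0.7]
shackle_crown [(0.65, [0.528, 0.122, 0.088])]
```

View pics/w8.png

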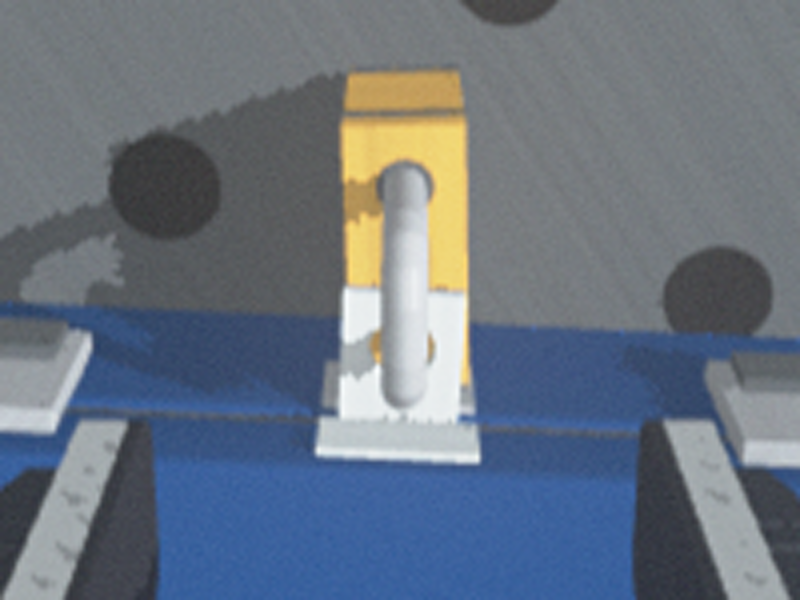

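The last picture shows the shackle down through the lug hole at about (403,350). The crown is found at 88 mm height, the padlock stands upright, and the robot is clear of it, so I'm handing in.

```bash
python3 -c "
from workcell import manip
print(manip.hand_in())"
```

```text
the job is handed in; nothing more can be done
None
```

The padlock is locked through the case's lugs: the shackle is caught with its crown at about 88 mm, the padlock stands upright with the gripper clear, and the job was handed in about 16 s into the 64 s limit (no verdict was returned).

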